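Load the waiting tube rack into the free analyser lane

ROBOT

A 6-joint arm with a two-finger parallel gripper is mounted at the origin on the work surface. World frame = base frame: x ahead of the robot, y to its left, z up, the work surface at z = 0. Lengths are in m, angles in degrees, forces in N, time in s.
With the tool pointing down it reaches from about 0.4 to 0.825 m from the base axis. Payload 7 kg.
Tool frame: the origin (TCP) lies on the centre line of the jaws, within the pads' length; the fingertips stand 14 mm ahead of it and the grasp point (between the pads) lies 5 mm behind it; z points along the fingers, y is the line along which they close (so a half turn about z gives the same grasp; the last joint's range is limited). The gripper opens to 88 mm and grips with 3 to 60 N. Pads are 19 mm wide; open, the fingers measure 130 mm over their backs; the gripper's body (78 mm by 193 mm) begins 47 mm behind the grasp point.
Start: joints at [86.981, 20.546, 0.682, 0, -70.136, -16.507], TCP at [0.226, 0.636, 0.21] pointing down, gripper open.
Joint ranges: [-176.03, 176.03], [-82.01, 121.73], [-58.28, 71.71], [-173.87, 95.51], [-174.79, -0.11], [-173.66, 173.66]. Speed limits (degrees/s): [136.94, 136.94, 172.46, 180, 180, 180].

INTERFACE

Orientations are given as [roll, pitch, yaw] about the fixed x, y, z axes, in that order (R = Rz(yaw) Ry(pitch) Rx(roll)).
In Python, from plant import r gives the robot as it stands.
- The arm moves only by the tool send_rows, never from a script. Its argument "steps" is a list of rows, each an object with "dp": the shift along the tool's x, y, z in mm, a list of three; "roll": the turn about the tool's z in rad; "jaw": the opening in per cent of the stroke, from 0 (shut) to 100 (fully open). In form: [{"dp": [tx, ty, tz], "roll": roll, "jaw": jaw}, ...]. A call has 1 to 5 rows; each row is the pose to reach, as a shift and turn from the pose commanded when the call began, along the tool's axes at that moment; what a row does not reach only later rows make up. A row lasts 1/8 s, in which the tool goes at most 62.5 mm and 10.7 degrees, less where a joint would pass 70% of its speed; a pose out of reach is approached as far as the arm can. A call with a gripper value outside its range is refused whole. The fingers move at their own pace and stop on an object; "newtons" is the grip in N (left out, the last holds). Time passes only in rows, so rows that repeat a pose let the fingers close. It gives the time, the measured TCP pose, the force, the opening and the grip force at its end, in the units of the state.
- r.get_state(): the state, without advancing time (a new reading comes with each control period).
- r.capture(name): name is "scene" or "top" or "wrist"; returns a dict with "image" (480x640x3 uint8, blue, green, red), "K" (3x3 intrinsics, pixels), "dist" ([k1, k2, p1, p2, k3] as OpenCV has them; the pictures are not rectified), "rvec" (rotation vector, rad) and "tvec" (3), from world to camera coordinates, as OpenCV has them. Camera axes: x right, y down, z forward; pixel columns grow to the right and rows downward; lengths in m; the calibration is good to about 2 mm. A picture is of the moment at which its call begins. There is no depth.
- r.close_job(): hands the job in; it is judged then, once.
The state is a dict: "time_s": time; "joints": joint angles; "qd": joint speeds; "joint_torque": joint torques, N m; "tcp_pos": TCP position; "eef_rot": TCP orientation; "contact_force": force on the tool from outside, world axes, zero at the start; "moment": the same for the moment, N m; "gripper_width": finger opening in m; "gripper_force": force on a finger pad.
Only numpy, scipy, OpenCV 4.12 (cv2) and the standard library are available. Lean on these libraries where they do the work, as an engineer would, in place of code of your own. Each camera call takes 0.05 s, during which the arm holds its last target. There are 200 camera calls.

TASK

Two of the loader's three lanes already hold a white rack. Slide the waiting blue tube rack along the bench, without lifting or tipping it, into the one free lane until it is fully home against the stop, then press that lane's yellow start button all the way down and let it go. Press no other start button and do not press before the rack is home, and leave the white racks, the bottles, the jar and the marker where they are.

Things in the scene. Friction and masses are not known exactly. Their poses are not given: they have to be found in the camera images.
- blue_rack: waiting rack: blue plastic tube rack, 92 long (its x axis) x 64 wide x 50 mm high, flat upright sides, loose, 0.25 to 0.5 kg, six red-capped tubes fixed in it, cap tops at 88 mm. Origin: centre of its underside, on the bench (z = 0). Starts in the open, clear of the lane mouths, up to 0.5 rad off the lane direction. Pushed low (below 50 mm), it slides without tipping
- white_rack_a: white rack of the same size and shape as the blue one, with white-capped tubes, loose, standing home in one of the lanes: it occupies that lane. Origin: centre of its underside; x axis along its length
- white_rack_b: a second such white rack, standing home in another lane. Same size, origin and axes
- loader: analyser's rack loader, fixed: white block 70 deep, 272 wide, 45 mm high; its front face is the stop of three parallel lanes, 88 mm apart, 80 mm wide inside, parted by walls 8 mm thick and 28 mm high that reach 78 mm out. Lane floor = bench, no step. Origin: on the bench, stop face, middle lane. x: the way a rack is pushed in (world +y within 0.12 rad); y: across, towards lane 1
- lane_1 (a point): lane 1 (nearest the robot): the point on the bench at the stop face on the lane's centreline; axes as the loader's. A rack that is home touches the stop: its centre is 46 mm out from here and its outer end sticks out 14 mm past the walls
- lane_2 (a point): lane 2 (the middle one): the point on the bench at the stop face on the lane's centreline; axes as the loader's. A rack that is home touches the stop: its centre is 46 mm out from here and its outer end sticks out 14 mm past the walls
- lane_3 (a point): lane 3 (farthest from the robot): the point on the bench at the stop face on the lane's centreline; axes as the loader's. A rack that is home touches the stop: its centre is 46 mm out from here and its outer end sticks out 14 mm past the walls
- start_1_top (a point): the centre of the top of lane 1's start button, a yellow round cap 26 mm across that points up, 31 mm behind the stop face, on top of the loader block. The small lamp behind it is lit green if the lane is free, black if it is occupied
- start_1 (a joint): travel of lane 1's start button: 0 is up, 0.006 m is fully down (5 N); it springs back
- start_2_top (a point): the centre of the top of lane 2's start button, a yellow round cap 26 mm across that points up, 31 mm behind the stop face, on top of the loader block. The small lamp behind it is lit green if the lane is free, black if it is occupied
- start_2 (a joint): travel of lane 2's start button: 0 is up, 0.006 m is fully down (5 N); it springs back
- start_3_top (a point): the centre of the top of lane 3's start button, a yellow round cap 26 mm across that points up, 31 mm behind the stop face, on top of the loader block. The small lamp behind it is lit green if the lane is free, black if it is occupied
- start_3 (a joint): travel of lane 3's start button: 0 is up, 0.006 m is fully down (5 N); it springs back
- bottle_red: bystander: small brown bottle with a red cap, 44 mm across, 85 mm high; origin at its underside's centre; leave it alone
- bottle_yellow: bystander: small clear bottle with a yellow cap, 44 mm across, 85 mm high; origin at its underside's centre; leave it alone
- bottle_black: bystander: green glass jar with a black lid, 48 mm across, 75 mm high; origin at its underside's centre; leave it alone
- marker: bystander: blue marker pen lying down, 130 mm long, 14 mm thick; origin at its middle; leave it alone
Things that resemble listed ones, but are neither listed nor needed, are in the scene too. What is meant by the blue_rack is not brown, and is the larger of those in its own colour.

How it is judged:
By the outcome, as a careful person would: the job done as asked, in the order asked, and still so for the second after the job is handed in, with the robot touching nothing.
It also fails if it takes over 61 s, if anything falls off the work surface, if the arm or the gripper's body presses on something with over 40 N, if the wrist force passes 120 N, or if a joint passes its speed limit or range.

## Working session

There is one attempt and no reset: what is moved stays moved. The work goes in short steps, Python scripts to look and compute and a tool call to move; the robot and the scene stay as the last step left them, time stands still between calls to the robot, and variables do not carry over. Pictures are saved under pics/ and viewed, at most 10 in all, crops included, and the job is handed in when it is done.

Besides the shell and the picture viewer there is one more tool, called after "Call:" as name(argument=value, ...), one argument or row to a line, values as JSON. send_rows: Moves the arm, as the interface text tells. Its arguments: {"type":"object","properties":{"steps":{"type":"array","items":{"type":"object","properties":{"dp":{"type":"array","items":{"type":"number"}},"roll":{"type":"number"},"jaw":{"type":"number"}}}},"newtons":{"type":"number"}},"required":["steps"]}

```bash
mkdir -p pics
cat > h.py <<'E'
import numpy as np, cv2
from plant import r
def ray(c,uv):
    R,_=cv2.Rodrigues(np.array(c["rvec"],float)); t=np.array(c["tvec"],float).ravel()
    p=cv2.undistortPoints(np.array(uv,float).reshape(-1,1,2),np.array(c["K"]),np.array(c["dist"])).reshape(-1,2)
    d=np.c_[p,np.ones(len(p))]@R
    return -R.T@t,d
def onz(c,uv,z):
    o,d=ray(c,uv); s=(z-o[2])/d[:,2]; return o+d*s[:,None]
def proj(c,P):
    return cv2.projectPoints(np.array(P,float).reshape(-1,3),np.array(c["rvec"]),np.array(c["tvec"]),np.array(c["K"]),np.array(c["dist"]))[0].reshape(-1,2)
E
python3 - <<'E'
from h import *
import pickle
for n in ("scene","top"):
    c=r.capture(n); cv2.imwrite(f"pics/{n}0.png",c["image"]); pickle.dump(c,open(n+"0.pkl","wb")); print(n,ray(c,[[320,240]]))
s=r.get_state(); print(s["tcp_pos"],s["eef_rot"],s["time_s"])
E
```

```text
scene (array([1.08896729, 0.0435257 , 0.92219144]), array([[-0.54264477, -0.05896484, -0.83794768]]))
top (array([ 0.36792541, -0.00109772,  1.0293788 ]), array([[ 0.20022319,  0.01887321, -0.97957941]]))
[0.22550144 0.63569866 0.20881507] [ 1.79911212e+02 -1.09964878e-02 -1.95320536e+01] 0.1
```

View pics/top0.png

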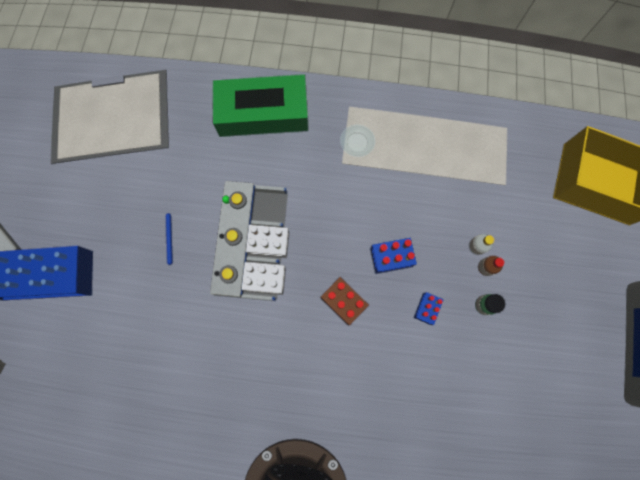

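View pics/scene0.png

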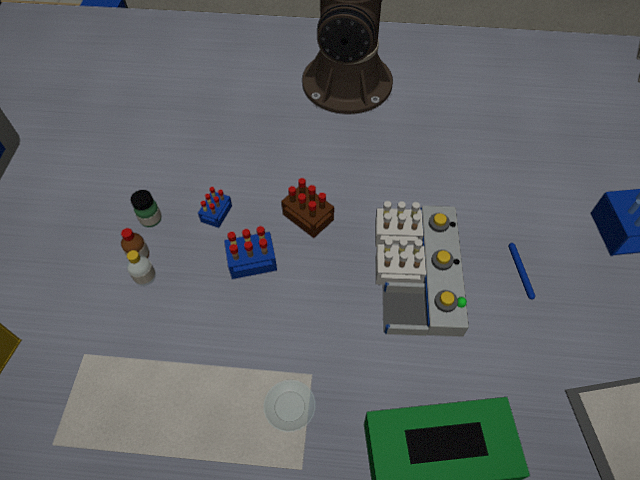

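Top view: the free lane is lane 3, where the green lamp is lit at (226,199). Lanes 1 and 2 hold white racks at (263,277) and (267,240).
Candidates for the blue rack:
- large blue rack at (394,255)
- small blue rack at (429,308), the decoy
- brown rack at (345,300)
- blue box at (40,272)

I choose (394,255).

```bash
cat > m.py <<'E'
from h import *
def blobs(img,lo,hi,box,amin=6,lo2=None,hi2=None):
    hsv=cv2.cvtColor(img,cv2.COLOR_BGR2HSV); m=cv2.inRange(hsv,lo,hi)
    if lo2: m|=cv2.inRange(hsv,lo2,hi2)
    k=np.zeros_like(m); x0,y0,x1,y1=box; k[y0:y1,x0:x1]=255; m&=k
    n,_,st,ce=cv2.connectedComponentsWithStats(m)
    return m,[(ce[i],st[i,4]) for i in range(1,n) if st[i,4]>=amin]
def tri(c1,u1,c2,u2):
    o1,d1=ray(c1,[u1]);o2,d2=ray(c2,[u2]);A=np.c_[d1[0],-d2[0]]
    s=np.linalg.lstsq(A,o2-o1,rcond=None)[0];a=o1+s[0]*d1[0];b=o2+s[1]*d2[0]
    return (a+b)/2,np.linalg.norm(a-b)
RED=((0,120,90),(8,255,255)),((172,120,90),(180,255,255))
def rack(ct,box):
    m,b=blobs(ct["image"],*RED[0],box,8,*RED[1])
    P=onz(ct,[x[0] for x in b],0.087); M=cv2.inRange(cv2.cvtColor(ct["image"],cv2.COLOR_BGR2HSV),(105,120,60),(130,255,255))
    k=np.zeros_like(M); x0,y0,x1,y1=box; k[y0:y1,x0:x1]=255
    return P,(M|m)&k
E
python3 - <<'E'
from m import *
import pickle
t=pickle.load(open("top0.pkl","rb")); s=pickle.load(open("scene0.pkl","rb"))
Y=(18,120,120),(34,255,255)
bt=sorted([x for x in blobs(t["image"],*Y,(205,180,250,295))[1]],key=lambda x:x[0][1]); bs=sorted(blobs(s["image"],*Y,(425,200,470,330))[1],key=lambda x:-x[0][1])
for a,b in zip(bt,bs): print("button",a,b,tri(t,a[0],s,b[0]))
P,m=rack(t,(365,230,420,280)); print("caps top\n",P,P.mean(0))
Ps,ms=rack(s,(220,220,285,285)); print("caps scene\n",Ps,Ps.mean(0))
for n,c,M in(("t",t,m),("s",s,ms)):
    q=cv2.boxPoints(cv2.minAreaRect(cv2.findNonZero(M))); print(n,onz(c,q,0.05)[:,:2].round(4).tolist())
c=P[:,:2]-P[:,:2].mean(0); w,v=np.linalg.eigh(c.T@c); print("yaw",np.degrees(np.arctan2(v[1,1],v[0,1])))
# white caps centre
for box in((240,222,290,258),(240,260,290,295)):
    hsv=cv2.cvtColor(t["image"],cv2.COLOR_BGR2HSV); k=np.zeros(hsv.shape[:2],np.uint8);k[box[1]:box[3],box[0]:box[2]]=255
    M=cv2.inRange(hsv,(0,0,205),(180,60,255))&k; R=cv2.minAreaRect(cv2.findNonZero(M)); print("white",R,onz(t,[R[0]],.05))
cr=cv2.resize(t["image"][225:335,315:455],None,fx=5,fy=5,interpolation=cv2.INTER_CUBIC); cv2.imwrite("pics/crop.png",cr)
E
```

```text
button (array([236.28571429, 198.15384615]), np.int32(91)) (array([447.24615385, 297.3       ]), np.int32(130)) (array([0.63776215, 0.22333316, 0.06769214]), np.float64(0.0014536684750884115))
button (array([231.70408163, 235.14285714]), np.int32(98)) (array([443.54054054, 255.89189189]), np.int32(111)) (array([0.5498987 , 0.21928717, 0.06710692]), np.float64(0.001747417359136885))
button (array([226.94, 273.21]), np.int32(100)) (array([440.01020408, 218.14285714]), np.int32(98)) (array([0.46236222, 0.2151145 , 0.0674637 ]), np.float64(0.001351700028205848))
caps top
 [[ 0.57957059 -0.17705449  0.087     ]
 [ 0.57051048 -0.15047458  0.087     ]
 [ 0.5615771  -0.12362026  0.087     ]
 [ 0.55161475 -0.18543857  0.087     ]
 [ 0.54308764 -0.15886122  0.087     ]
 [ 0.53423357 -0.13199079  0.087     ]] [ 0.55676569 -0.15457332  0.087     ]
caps scene
 [[ 0.53384084 -0.13198766  0.087     ]
 [ 0.54272919 -0.15859728  0.087     ]
 [ 0.55158459 -0.18489214  0.087     ]
 [ 0.5614446  -0.12283716  0.087     ]
 [ 0.57047398 -0.14949814  0.087     ]
 [ 0.57873289 -0.17590506  0.087     ]] [ 0.55646768 -0.15395291  0.087     ]
t [[0.5719, -0.0977], [0.6026, -0.1915], [0.5384, -0.2093], [0.5086, -0.1165]]
s [[0.4974, -0.2222], [0.4696, -0.1311], [0.6013, -0.0929], [0.626, -0.1781]]
yaw 109.22458563477974
white ((266.7897033691406, 239.524169921875), (36.540008544921875, 24.332326889038086), 4.763641834259033) [[0.55338428 0.13973991 0.05      ]]
white ((262.6270751953125, 277.10247802734375), (37.84394073486328, 25.44054412841797), 5.194429397583008) [[0.466015 0.135987 0.05    ]]
```

View pics/crop.png

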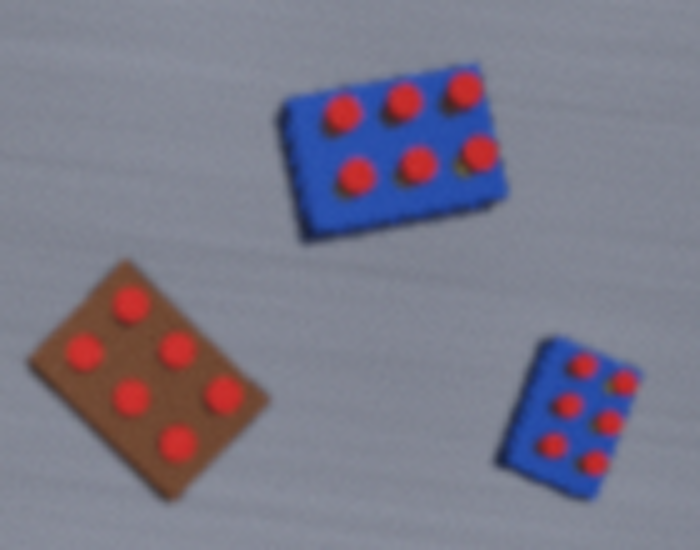

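The crop confirms the choice. The large blue rack, at crop (395,150), has the six red caps; the brown rack (150,380) and the small blue rack (570,415) are decoys. The rack is at (0.556,-0.154) with yaw 109°, and home in lane 3 is (0.641,0.146) with yaw 92.7°.

Call:
send_rows(
  steps=[
    {"dp": [42,46,0],"roll": 0,"jaw": 100},
    {"dp": [84,92,0],"roll": 0,"jaw": 100},
    {"dp": [126,138,0],"roll": 0,"jaw": 100},
    {"dp": [168,184,0],"roll": 0,"jaw": 100},
    {"dp": [210,230,0],"roll": 0,"jaw": 100},
  ],
)

```text
time_s: 0.72
tcp_pos: [0.347, 0.3471, 0.2095]
eef_rot: [180.0, 0.0, -19.5]
contact_force: [1.5, 0.5, 0.6]
gripper_width: 0.0879
gripper_force: 0.0
```

Call:
send_rows(
  steps=[
    {"dp": [42,46,0],"roll": 0,"jaw": 100},
    {"dp": [84,92,0],"roll": 0,"jaw": 100},
    {"dp": [126,138,0],"roll": 0,"jaw": 100},
    {"dp": [168,184,0],"roll": 0,"jaw": 100},
    {"dp": [210,230,0],"roll": 0,"jaw": 100},
  ],
)

```text
time_s: 1.35
tcp_pos: [0.468, 0.0603, 0.2098]
eef_rot: [-180.0, -0.0, -19.5]
contact_force: [1.2, 1.0, -0.4]
gripper_width: 0.0876
gripper_force: 0.0
```

Call:
send_rows(
  steps=[
    {"dp": [39,43,0],"roll": 0.179,"jaw": 100},
    {"dp": [78,87,0],"roll": 0.358,"jaw": 100},
    {"dp": [117,130,0],"roll": 0.537,"jaw": 100},
    {"dp": [156,174,0],"roll": 0.716,"jaw": 100},
    {"dp": [156,174,0],"roll": 0.895,"jaw": 100},
  ],
)

```text
time_s: 1.98
tcp_pos: [0.5569, -0.1575, 0.2083]
eef_rot: [179.9, 0.0, -71.4]
contact_force: [0.2, 0.3, -0.1]
gripper_width: 0.0877
gripper_force: 0.0
```

```bash
cat > go.py <<'E'
import sys
from h import *
# usage: go.py x y z yaw -> dp mm, roll rad in the tool's axes
s=r.get_state(); x,y,z,w=map(float,sys.argv[1:5])
from scipy.spatial.transform import Rotation as Ro
e=s["eef_rot"]; R=Ro.from_euler("xyz",e,degrees=True).as_matrix()
print("t",s["time_s"],"tcp",np.round(s["tcp_pos"],4),"rot",np.round(e,2),"F",np.round(s["contact_force"],1),"w",s["gripper_width"])
print("dp",np.round(R.T@(np.array([x,y,z])-s["tcp_pos"])*1000,1),"roll",np.round(-np.radians((w-e[2]+180)%360-180),4),"j",np.round(s["joints"],1))
E
python3 go.py 0.556 -0.154 0.046 -70.8
```

```text
t 1.975 tcp [ 0.5569 -0.1575  0.2083] rot [ 1.7988e+02  2.0000e-02 -7.1420e+01] F [ 0.2  0.3 -0.1] w 0.08766543524590574
dp [ -3.5  -0.6 162.3] roll -0.0108 j [  3.6  11.7 -11.8   0.  -66.6  15. ]
```

Call:
send_rows(
  steps=[
    {"dp": [16,-0.5,50],"roll": -0.006,"jaw": 100},
    {"dp": [16,-0.5,90],"roll": -0.006,"jaw": 100},
    {"dp": [16,-0.5,110],"roll": -0.006,"jaw": 100},
    {"dp": [16,-0.5,110],"roll": -0.006,"jaw": 100},
  ],
)

```text
time_s: 2.48
tcp_pos: [0.5608, -0.1689, 0.0977]
eef_rot: [179.8, 0.1, -70.5]
contact_force: [0.3, -0.2, 0.3]
gripper_width: 0.0877
gripper_force: 0.0
```

```bash
python3 go.py 0.5626 -0.1729 0.042 -70.8
python3 - <<'E'
from h import *
c=r.capture("wrist"); im=c["image"]
for p in proj(c,[[.556-.5*s*.092*.329+.5*q*.064*.944, -.154+.5*s*.092*.944+.5*q*.064*.329,.05] for s in(-1,1) for q in(-1,1)]):
    if abs(p).max()<2000: cv2.circle(im,tuple(int(v) for v in p),4,(0,255,255),1)
cv2.imwrite("pics/w1.png",im)
E
```

```text
t 2.475 tcp [ 0.5608 -0.1689  0.0977] rot [ 1.7977e+02  9.0000e-02 -7.0480e+01] F [ 0.3 -0.2  0.3] w 0.08772856619191768
dp [ 4.5 -0.6 55.7] roll 0.0055 j [  2.3  17.9 -19.1  -0.  -53.3  17.2]
```

View pics/w1.png

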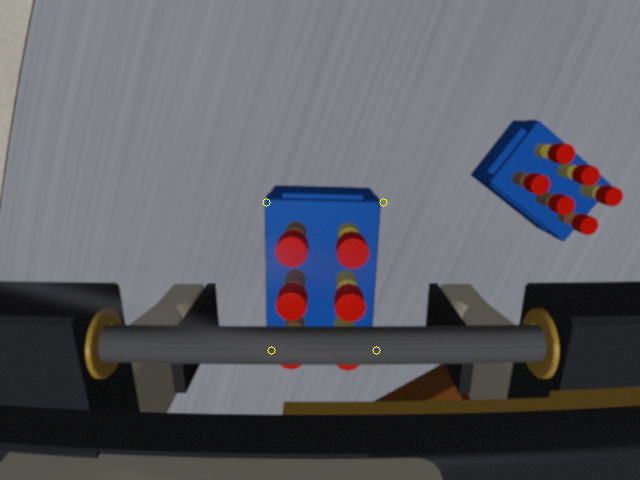

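The rack's rear corners at (266,200) and (379,202) match the predicted circles, and the fingers straddle it. Next I descend and grip gently.

Call:
send_rows(
  steps=[
    {"dp": [4.5,-0.5,25],"roll": 0.005,"jaw": 100},
    {"dp": [4.5,-0.5,45],"roll": 0.005,"jaw": 100},
    {"dp": [4.5,-0.5,55],"roll": 0.005,"jaw": 100},
    {"dp": [4.5,-0.5,55],"roll": 0.005,"jaw": 100},
  ],
)

```text
time_s: 3.02
tcp_pos: [0.5645, -0.1729, 0.045]
eef_rot: [-180.0, -0.0, -70.7]
contact_force: [0.3, -0.1, 0.9]
gripper_width: 0.0878
gripper_force: 0.0
```

Call:
send_rows(
  steps=[
    {"dp": [0,0,0],"roll": 0,"jaw": 50},
    {"dp": [0,0,0],"roll": 0,"jaw": 50},
    {"dp": [0,0,0],"roll": 0,"jaw": 50},
    {"dp": [0,0,0],"roll": 0,"jaw": 50},
    {"dp": [0,0,0],"roll": 0,"jaw": 50},
  ],
  newtons=12,
)

```text
time_s: 3.65
tcp_pos: [0.5639, -0.173, 0.0447]
eef_rot: [180.0, 0.0, -70.8]
contact_force: [-2.6, -0.5, 2.8]
gripper_width: 0.0457
gripper_force: 1.1
```

```bash
python3 go.py 0.6451 0.05 0.042 -87.3
```

```text
t 3.65 tcp [ 0.5639 -0.173   0.0447] rot [ 1.7996e+02  1.0000e-02 -7.0750e+01] F [-2.6 -0.5  2.8] w 0.04572979588126468
dp [-183.8 -150.2    2.6] roll 0.2888 j [  1.9  21.6 -21.8   0.  -46.6  17.3]
```

Run:
```python
from h import *
a=r.capture("wrist")["image"]; b=r.capture("scene")["image"][150:330,180:420]
cv2.imwrite("pics/w2.png",np.hstack([cv2.resize(a,(400,300)),cv2.resize(b,(400,300))]))
print(r.get_state()["gripper_width"],r.get_state()["gripper_force"])
```

```text
0.04432631271387787 2.8173601627349854
```

View pics/w2.png

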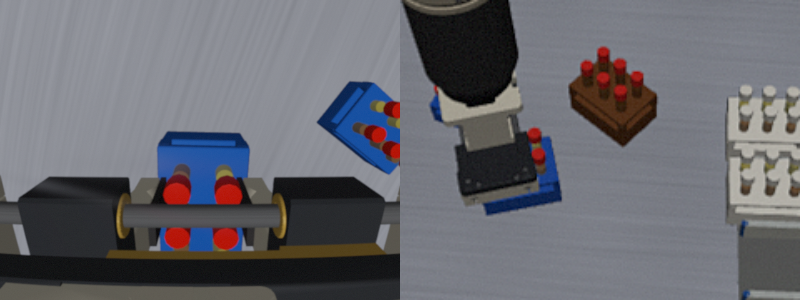

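The width reads 44 mm, which doesn't fit a 64 mm rack. I'll take a closer look.

Run:
```python
from h import *
c=r.capture("wrist"); a=c["image"]
s=r.get_state(); t=np.array(s["tcp_pos"]); w=np.radians(s["eef_rot"][2]); y=np.array([np.sin(w),-np.cos(w),0])
for k in(.022,.032): print(k,proj(c,[t+y*k*q+[0,0,z] for q in(-1,1) for z in(-.014,.005)]).round().tolist())
print(s["gripper_width"],s["gripper_force"],s["contact_force"])
cv2.imwrite("pics/w3.png",cv2.resize(a[180:420,160:480],None,fx=2.5,fy=2.5,interpolation=cv2.INTER_CUBIC))
```

```text
0.022 [[281.0, 277.0], [277.0, 293.0], [371.0, 277.0], [376.0, 293.0]]
0.032 [[261.0, 277.0], [255.0, 293.0], [392.0, 277.0], [398.0, 293.0]]
0.04425166868872125 6.0438743233680725 [-2.636383   -1.84658078  3.20770412]
```

View pics/w3.png

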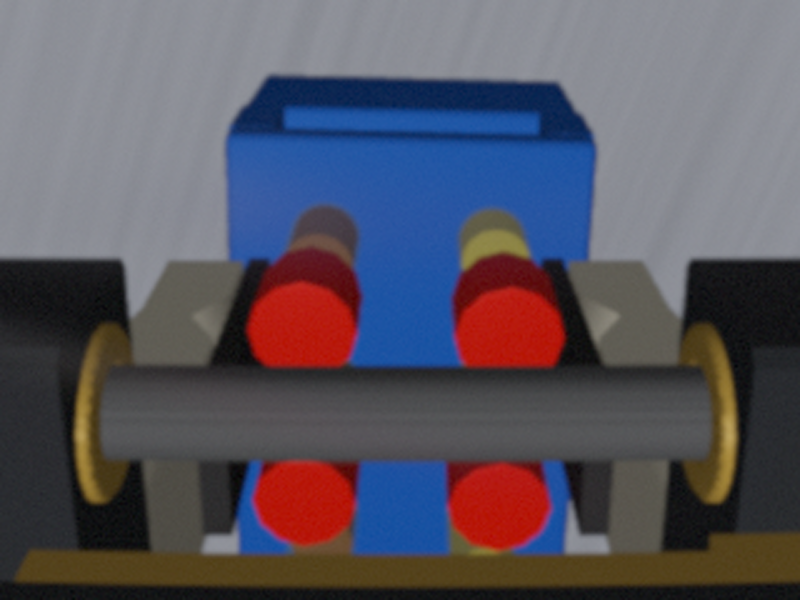

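The view shows both pads lying inside the rack's outline, above its top face and on the caps. That fits the 44 mm reading, so the tips stand higher than the pose suggests. I'll open, rise, move behind the rack and touch the free bench gently to check the tip height.

Call:
send_rows(
  steps=[
    {"dp": [0,0,0],"roll": 0,"jaw": 100},
    {"dp": [0,0,0],"roll": 0,"jaw": 100},
    {"dp": [0,0,0],"roll": 0,"jaw": 100},
    {"dp": [0,0,0],"roll": 0,"jaw": 100},
    {"dp": [0,0,-40],"roll": 0,"jaw": 100},
  ],
)

```text
time_s: 4.42
tcp_pos: [0.562, -0.1727, 0.0822]
eef_rot: [179.7, 0.1, -70.8]
contact_force: [0.7, -0.5, 1.1]
gripper_width: 0.0859
gripper_force: 0.0
```

Call:
send_rows(
  steps=[
    {"dp": [0,0,-50],"roll": 0,"jaw": 100},
    {"dp": [45,0,-50],"roll": 0,"jaw": 100},
    {"dp": [90,0,-50],"roll": 0,"jaw": 100},
    {"dp": [90,0,0],"roll": 0,"jaw": 60},
    {"dp": [90,0,40],"roll": 0,"jaw": 40},
  ],
)

```text
time_s: 5.05
tcp_pos: [0.5936, -0.2585, 0.0431]
eef_rot: [-180.0, 0.0, -70.8]
contact_force: [1.0, 0.5, 0.1]
gripper_width: 0.0732
gripper_force: 0.0
```

```bash
python3 go.py 0.59 -0.25 0.03 -70.8
python3 - <<'E'
from m import *
w=r.capture("wrist")["image"]; b=r.capture("scene")["image"][130:310,120:360]; t=r.capture("top")
cv2.imwrite("pics/w4.png",np.hstack([cv2.resize(w,(400,300)),cv2.resize(b,(400,300))]))
P,M=rack(t,(365,230,420,280)); print(P.round(4))
E
```

```text
t 5.05 tcp [ 0.5936 -0.2585  0.0431] rot [-1.7999e+02  2.0000e-02 -7.0830e+01] F [1.  0.5 0.1] w 0.07318437460514049
dp [-9.2  0.6 13.1] roll -0.0006 j [ -6.3  26.2 -14.2  -0.  -49.6  25.5]Traceback (most recent call last):
  File "<stdin>", line 4, in <module>
  File "m.py", line 15, in rack
    P=onz(ct,[x[0] for x in b],0.087); M=cv2.inRange(cv2.cvtColor(ct["image"],cv2.COLOR_BGR2HSV),(105,120,60),(130,255,255))
  File "h.py", line 9, in onz
    o,d=ray(c,uv); s=(z-o[2])/d[:,2]; return o+d*s[:,None]
        ~~~^^^^^^
  File "h.py", line 5, in ray
    p=cv2.undistortPoints(np.array(uv,float).reshape(-1,1,2),np.array(c["K"]),np.array(c["dist"])).reshape(-1,2)
      ~~~~~~~~~~~~~~~~~~~^^^^^^^^^^^^^^^^^^^^^^^^^^^^^^^^^^^^^^^^^^^^^^^^^^^^^^^^^^^^^^^^^^^^^^^^^
cv2.error: OpenCV(4.12.0) /io/opencv/modules/calib3d/src/undistort.dispatch.cpp:347: error: (-215:Assertion failed) CV_IS_MAT(_src) && CV_IS_MAT(_dst) && (_src->rows == 1 || _src->cols == 1) && (_dst->rows == 1 || _dst->cols == 1) && _src->cols + _src->rows - 1 == _dst->rows + _dst->cols - 1 && (CV_MAT_TYPE(_src->type) == CV_32FC2 || CV_MAT_TYPE(_src->type) == CV_64FC2) && (CV_MAT_TYPE(_dst->type) == CV_32FC2 || CV_MAT_TYPE(_dst->type) == CV_64FC2) in function 'cvUndistortPointsInternal'
```

View pics/w4.png

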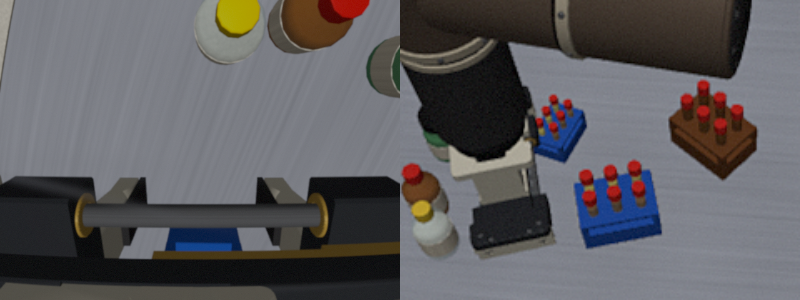

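The wrist view shows only the bench between the jaws, with the rack's rear at (205,240) and the bottles farther away. In the scene crop the rack still stands upright. Now I step down in small steps to feel for the bench.

Call:
send_rows(
  steps=[
    {"dp": [0,0,3],"roll": 0,"jaw": 40},
    {"dp": [0,0,6],"roll": 0,"jaw": 40},
    {"dp": [0,0,9],"roll": 0,"jaw": 40},
    {"dp": [0,0,12],"roll": 0,"jaw": 40},
    {"dp": [0,0,12],"roll": 0,"jaw": 40},
  ],
)

```text
time_s: 5.82
tcp_pos: [0.5938, -0.2579, 0.0325]
eef_rot: [180.0, 0.0, -70.7]
contact_force: [1.2, 0.7, 0.0]
gripper_width: 0.0349
gripper_force: 0.0
```

```bash
python3 go.py 0.59 -0.25 0.016 -70.8
python3 - <<'E'
from h import *
c=r.capture("wrist"); s=r.get_state(); R,_=cv2.Rodrigues(np.array(c["rvec"])); o=-R.T@np.array(c["tvec"]).ravel()
t=np.array(s["tcp_pos"]); w=np.radians(s["eef_rot"][2]); x=np.array([np.cos(w),np.sin(w),0]);y=np.array([np.sin(w),-np.cos(w),0])
print("cam rel tcp (tool x,y,up)",(o-t)@x,(o-t)@y,(o-t)[2])
h=s["gripper_width"]/2; print(s["gripper_width"])
for z in(-.014,.005,.023,.045):print(z,proj(c,[t+q*h*y+k*.0095*x+[0,0,z] for q in(-1,1) for k in (-1,1)]).round().tolist())
cv2.imwrite("pics/w5.png",c["image"])
E
```

```text
t 5.825 tcp [ 0.5938 -0.2579  0.0325] rot [ 1.7999e+02  1.0000e-02 -7.0750e+01] F [1.2 0.7 0. ] w 0.03492082420286825
dp [-8.7  1.  16.5] roll 0.0009 j [ -6.2  26.9 -14.8  -0.  -48.4  25.5]
cam rel tcp (tool x,y,up) 0.07453100494959317 -0.0018540983223792975 0.17509561193923484
0.03503669429361381
-0.014 [[291.0, 295.0], [290.0, 259.0], [361.0, 295.0], [362.0, 259.0]]
0.005 [[288.0, 312.0], [286.0, 273.0], [365.0, 312.0], [366.0, 273.0]]
0.023 [[284.0, 332.0], [283.0, 289.0], [369.0, 332.0], [371.0, 289.0]]
0.045 [[279.0, 362.0], [277.0, 314.0], [376.0, 362.0], [378.0, 314.0]]
```

View pics/w5.png

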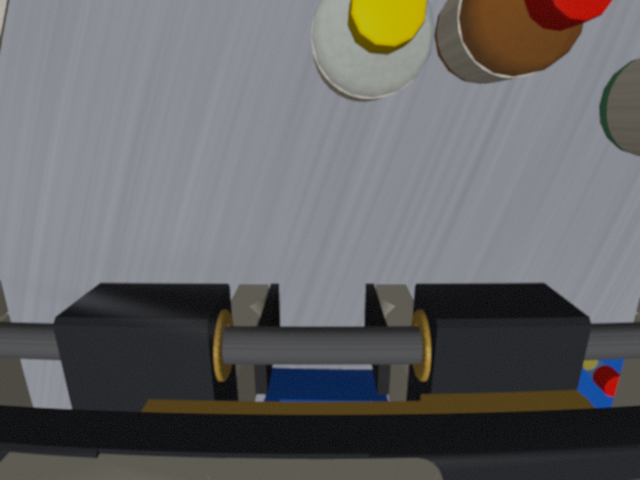

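Call:
send_rows(
  steps=[
    {"dp": [0,0,4],"roll": 0,"jaw": 40},
    {"dp": [0,0,8],"roll": 0,"jaw": 40},
    {"dp": [0,0,12],"roll": 0,"jaw": 40},
    {"dp": [0,0,12],"roll": 0,"jaw": 40},
  ],
)

```text
time_s: 6.38
tcp_pos: [0.5936, -0.2578, 0.0201]
eef_rot: [180.0, 0.0, -70.8]
contact_force: [-0.3, 0.8, 1.0]
gripper_width: 0.0351
gripper_force: 0.0
```

Call:
send_rows(
  steps=[
    {"dp": [0,0,3],"roll": 0,"jaw": 40},
    {"dp": [0,0,5],"roll": 0,"jaw": 40},
    {"dp": [0,0,5],"roll": 0,"jaw": 40},
  ],
)

```text
time_s: 6.75
tcp_pos: [0.5939, -0.2579, 0.0155]
eef_rot: [180.0, 0.0, -70.7]
contact_force: [0.3, -0.7, 0.5]
gripper_width: 0.0351
gripper_force: 0.0
```

Call:
send_rows(
  steps=[
    {"dp": [0,0,2],"roll": 0,"jaw": 40},
    {"dp": [0,0,3],"roll": 0,"jaw": 40},
    {"dp": [0,0,3],"roll": 0,"jaw": 40},
  ],
)

```text
time_s: 7.12
tcp_pos: [0.5939, -0.2579, 0.0126]
eef_rot: [180.0, 0.0, -70.7]
contact_force: [-0.3, 1.3, -0.2]
gripper_width: 0.0355
gripper_force: 0.0
```

No contact where the stated tip would already be below the bench, so the reported height is biased. I continue in small steps.

Call:
send_rows(
  steps=[
    {"dp": [0,0,4],"roll": 0,"jaw": 40},
    {"dp": [0,0,8],"roll": 0,"jaw": 40},
    {"dp": [0,0,12],"roll": 0,"jaw": 40},
    {"dp": [0,0,12],"roll": 0,"jaw": 40},
  ],
)

```text
time_s: 7.62
tcp_pos: [0.5936, -0.2578, 0.0001]
eef_rot: [180.0, 0.0, -70.7]
contact_force: [-0.5, 0.3, 0.0]
gripper_width: 0.035
gripper_force: 0.0
```

Call:
send_rows(
  steps=[
    {"dp": [0,0,3],"roll": 0,"jaw": 40},
    {"dp": [0,0,6],"roll": 0,"jaw": 40},
    {"dp": [0,0,8],"roll": 0,"jaw": 40},
    {"dp": [0,0,8],"roll": 0,"jaw": 40},
  ],
)

```text
time_s: 8.12
tcp_pos: [0.5938, -0.2579, -0.0075]
eef_rot: [180.0, 0.0, -70.7]
contact_force: [0.3, -0.4, -0.4]
gripper_width: 0.0352
gripper_force: 0.0
```

```bash
python3 go.py 0.59 -0.25 -0.02 -70.8;  python3 - <<'E'
from h import *
s=r.capture("scene"); t=r.capture("top")
b=s["image"][170:290,120:320]
cv2.imwrite("pics/s6.png",cv2.resize(b,(800,480),interpolation=cv2.INTER_CUBIC))
E
```

```text
t 8.125 tcp [ 0.5938 -0.2579 -0.0075] rot [ 1.7998e+02  1.0000e-02 -7.0750e+01] F [ 0.3 -0.4 -0.4] w 0.03518736757216654
dp [-8.7  1.  12.5] roll 0.0009 j [ -6.2  29.6 -16.5  -0.  -43.9  25.5]
```

View pics/s6.png

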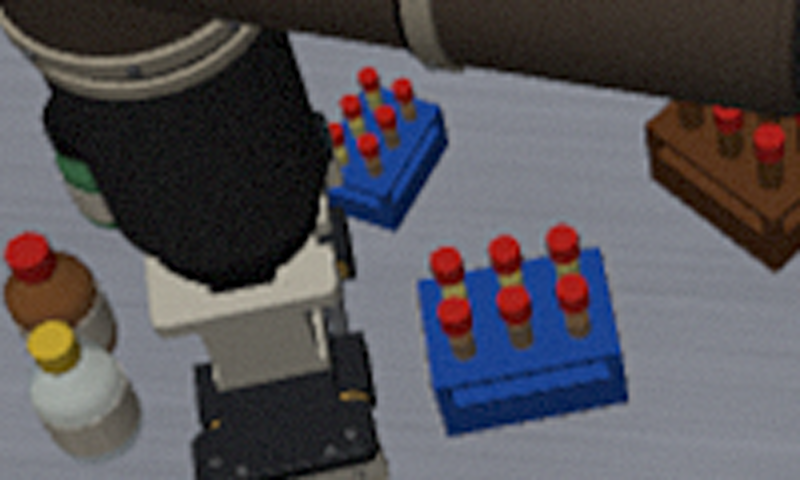

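Call:
send_rows(
  steps=[
    {"dp": [0,0,3],"roll": 0,"jaw": 40},
    {"dp": [0,0,6],"roll": 0,"jaw": 40},
    {"dp": [0,0,8],"roll": 0,"jaw": 40},
    {"dp": [0,0,8],"roll": 0,"jaw": 40},
  ],
)

```text
time_s: 8.72
tcp_pos: [0.5938, -0.2579, -0.0156]
eef_rot: [180.0, 0.0, -70.8]
contact_force: [0.8, -0.3, 1.1]
gripper_width: 0.0353
gripper_force: 0.0
```

Call:
send_rows(
  steps=[
    {"dp": [0,0,2],"roll": 0,"jaw": 40},
    {"dp": [0,0,4],"roll": 0,"jaw": 40},
    {"dp": [0,0,4],"roll": 0,"jaw": 40},
  ],
)

```text
time_s: 9.1
tcp_pos: [0.5942, -0.258, -0.0167]
eef_rot: [-180.0, -0.1, -70.7]
contact_force: [-6.2, 4.5, 21.2]
gripper_width: 0.035
gripper_force: 10.4
```

Call:
send_rows(
  steps=[
    {"dp": [0,0,1],"roll": 0,"jaw": 40},
    {"dp": [0,0,2],"roll": 0,"jaw": 40},
    {"dp": [0,0,2],"roll": 0,"jaw": 40},
  ],
)

```text
time_s: 9.48
tcp_pos: [0.5943, -0.258, -0.0168]
eef_rot: [-179.9, -0.1, -70.7]
contact_force: [-12.2, 7.6, 35.4]
gripper_width: 0.0351
gripper_force: 17.9
```

The bench is felt at reported z of -0.0165, so the true tip height is reported z + 16.5 mm. I back off, return over the rack, and grip with the tips at about 28 mm.

Call:
send_rows(
  steps=[
    {"dp": [0,0,-40],"roll": 0,"jaw": 100},
    {"dp": [0,2,-95],"roll": 0,"jaw": 100},
    {"dp": [0,3.5,-95],"roll": 0,"jaw": 100},
    {"dp": [-45,3.5,-95],"roll": 0,"jaw": 100},
    {"dp": [-90,3.5,-95],"roll": 0,"jaw": 100},
  ],
)

```text
time_s: 10.1
tcp_pos: [0.5602, -0.1735, 0.073]
eef_rot: [180.0, 0.0, -70.8]
contact_force: [0.3, 1.5, 0.7]
gripper_width: 0.0798
gripper_force: 0.0
```

Call:
send_rows(
  steps=[
    {"dp": [0,0,0],"roll": 0,"jaw": 100},
    {"dp": [0,0,25],"roll": 0,"jaw": 100},
    {"dp": [0,0,50],"roll": 0,"jaw": 100},
    {"dp": [0,0,60],"roll": 0,"jaw": 100},
    {"dp": [0,0,60],"roll": 0,"jaw": 100},
  ],
)

```text
time_s: 10.72
tcp_pos: [0.5606, -0.1745, 0.0129]
eef_rot: [179.9, 0.0, -70.8]
contact_force: [0.4, -0.7, -0.2]
gripper_width: 0.0876
gripper_force: 0.0
```

```bash
python3 go.py 0.5607 -0.1737 0.0115 -70.8
```

```text
t 10.725 tcp [ 0.5606 -0.1745  0.0129] rot [ 1.7991e+02  2.0000e-02 -7.0770e+01] F [ 0.4 -0.7 -0.2] w 0.08764372738383466
dp [-0.7 -0.3  1.4] roll 0.0006 j [  1.8  23.7 -23.7   0.  -42.6  17.4]
```

Call:
send_rows(
  steps=[
    {"dp": [0,0,0],"roll": 0,"jaw": 60},
    {"dp": [0,0,0],"roll": 0,"jaw": 60},
    {"dp": [0,0,0],"roll": 0,"jaw": 60},
    {"dp": [0,0,0],"roll": 0,"jaw": 60},
    {"dp": [0,0,0],"roll": 0,"jaw": 60},
  ],
  newtons=12,
)

```text
time_s: 11.35
tcp_pos: [0.5617, -0.1741, 0.0144]
eef_rot: [-179.9, -0.0, -70.7]
contact_force: [0.5, -0.4, 5.0]
gripper_width: 0.0639
gripper_force: 11.9
```

```bash
python3 go.py 0.63 -0.02 0.0129 -87.3
python3 - <<'E'
from m import *
s=r.capture("scene"); print(rack(s,(220,215,290,285))[0].round(4)); print(r.get_state()["gripper_force"])
E
```

```text
t 11.35 tcp [ 0.5617 -0.1741  0.0144] rot [-1.7992e+02 -4.0000e-02 -7.0730e+01] F [ 0.5 -0.4  5. ] w 0.0639130697059532
dp [-122.9 -115.3    1.5] roll 0.2892 j [  1.8  23.6 -23.7   0.  -42.6  17.4]
[[ 0.535  -0.1314  0.087 ]
 [ 0.561  -0.1226  0.087 ]]
11.945278197526932
```

The grip is right: 63.9 mm and 12 N. Now I slide the rack along the bench towards the mouth of lane 3.

Call:
send_rows(
  steps=[
    {"dp": [-12,-11,0],"roll": 0.04,"jaw": 60},
    {"dp": [-28,-25,0],"roll": 0.1,"jaw": 60},
    {"dp": [-45,-40,0],"roll": 0.16,"jaw": 60},
    {"dp": [-62,-56,0],"roll": 0.23,"jaw": 60},
    {"dp": [-80,-72,0],"roll": 0.289,"jaw": 60},
  ],
)

```text
time_s: 12.02
tcp_pos: [0.6019, -0.0757, 0.0144]
eef_rot: [179.9, -0.1, -87.4]
contact_force: [-4.0, -7.1, 9.1]
gripper_width: 0.0636
gripper_force: 12.0
```

```bash
python3 go.py 0.6457 0.0227 0.0144 -87.3
```

```text
t 12.025 tcp [ 0.6019 -0.0757  0.0144] rot [ 1.799e+02 -9.000e-02 -8.744e+01] F [-4.  -7.1  9.1] w 0.06363135065327333
dp [-96.3 -48.2  -0.3] roll -0.0025 j [ 11.3  25.1 -21.1   0.1 -43.9  -8.8]
```

Call:
send_rows(
  steps=[
    {"dp": [-20,-10,0],"roll": -0.002,"jaw": 60},
    {"dp": [-40,-20,0],"roll": -0.002,"jaw": 60},
    {"dp": [-60,-30,0],"roll": -0.002,"jaw": 60},
    {"dp": [-80,-40,0],"roll": -0.002,"jaw": 60},
    {"dp": [-95,-48,0],"roll": -0.002,"jaw": 60},
  ],
)

```text
time_s: 12.65
tcp_pos: [0.6454, 0.0214, 0.0143]
eef_rot: [179.9, -0.1, -87.2]
contact_force: [-3.3, -7.7, 9.7]
gripper_width: 0.0634
gripper_force: 12.0
```

```bash
python3 go.py 0.6457 0.0227 0.0144 -87.3
python3 - <<'E'
from m import *
im=[]
for n,box in(("top",(280,170,400,260)),("scene",(270,240,400,350))):
    c=r.capture(n); P,M=rack(c,box); print(n,P.round(4).tolist()); x0,y0,x1,y1=box
    im.append(cv2.resize(c["image"][y0-40:y1+20,x0-70:x1+70],(400,300)))
cv2.imwrite("pics/p7.png",np.hstack(im))
E
```

```text
t 12.65 tcp [0.6454 0.0214 0.0143] rot [ 1.799e+02 -1.000e-01 -8.719e+01] F [-3.3 -7.7  9.7] w 0.0634330697671135
dp [-1.3 -0.3 -0.1] roll 0.0019 j [ 19.2  28.  -15.8   0.1 -46.3 -16.5]
top [[0.6575, 0.0686, 0.087], [0.6292, 0.0681, 0.087], [0.63, 0.0383, 0.087], [0.6315, 0.0115, 0.087]]
scene [[0.632, 0.0729, 0.087], [0.6615, 0.0724, 0.087]]
```

View pics/p7.png

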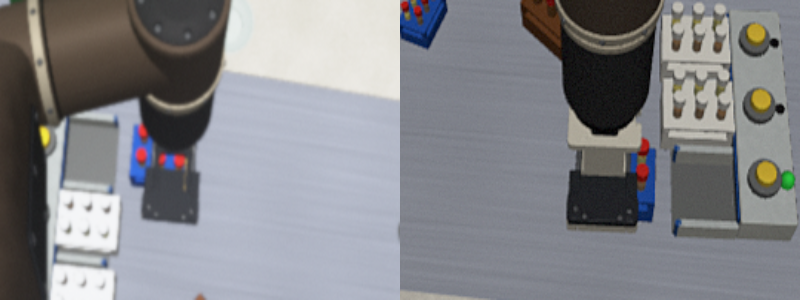

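Both views show the blue rack square and just in front of lane 3's mouth, beside the green lamp (crop 788,180). I insert it partway while gripped.

Call:
send_rows(
  steps=[
    {"dp": [-13,0,0],"roll": 0,"jaw": 60},
    {"dp": [-26,0,0],"roll": 0,"jaw": 60},
    {"dp": [-39,0,0],"roll": 0,"jaw": 60},
    {"dp": [-50,0,0],"roll": 0,"jaw": 60},
    {"dp": [-60,0,0],"roll": 0,"jaw": 60},
  ],
)

```text
time_s: 13.38
tcp_pos: [0.6432, 0.0814, 0.0143]
eef_rot: [180.0, -0.1, -87.2]
contact_force: [0.9, -5.9, 6.1]
gripper_width: 0.0638
gripper_force: 11.9
```

```bash
python3 go.py 0.6457 0.0827 0.0144 -87.3
python3 - <<'E'
from m import *
for n,box in(("top",(255,170,400,260)),("scene",(270,240,430,350))):
    c=r.capture(n); P,M=rack(c,box); print(n,P.round(4).tolist())
E
```

```text
t 13.375 tcp [0.6432 0.0814 0.0143] rot [ 1.800e+02 -8.000e-02 -8.718e+01] F [ 0.9 -5.9  6.1] w 0.06379152207041075
dp [-1.2 -2.5 -0.1] roll 0.002 j [ 24.5  28.2 -15.5   0.1 -46.4 -21.7]
top [[0.6275, 0.1273, 0.087], [0.6271, 0.0991, 0.087], [0.6282, 0.0714, 0.087]]
scene [[0.635, 0.1323, 0.087], [0.6576, 0.1314, 0.087]]
```

Call:
send_rows(
  steps=[
    {"dp": [0,0,0],"roll": 0,"jaw": 92},
    {"dp": [0,0,0],"roll": 0,"jaw": 92},
    {"dp": [0,0,0],"roll": 0,"jaw": 92},
    {"dp": [25,0,0],"roll": 0,"jaw": 92},
    {"dp": [50,0,0],"roll": 0,"jaw": 92},
  ],
)

```text
time_s: 14.1
tcp_pos: [0.6454, 0.032, 0.0134]
eef_rot: [180.0, -0.0, -87.2]
contact_force: [0.5, -0.5, -0.2]
gripper_width: 0.0807
gripper_force: 0.0
```

Call:
send_rows(
  steps=[
    {"dp": [0,0,0],"roll": 0,"jaw": 25},
    {"dp": [0,0,0],"roll": 0,"jaw": 25},
    {"dp": [0,0,0],"roll": 0,"jaw": 25},
    {"dp": [0,0,0],"roll": 0,"jaw": 25},
    {"dp": [0,0,0],"roll": 0,"jaw": 25},
  ],
)

```text
time_s: 14.72
tcp_pos: [0.6456, 0.0327, 0.0137]
eef_rot: [-180.0, 0.0, -87.2]
contact_force: [-0.2, -0.2, -0.5]
gripper_width: 0.0362
gripper_force: 0.0
```

```bash
python3 go.py 0.6455 0.09 0.0144 -87.3
python3 - <<'E'
from m import *
for n,box in(("top",(255,170,400,260)),("scene",(270,240,430,350))):
    c=r.capture(n); P,M=rack(c,box); print(n,P.round(4).tolist())
E
```

```text
t 14.725 tcp [0.6456 0.0327 0.0137] rot [-180.      0.    -87.16] F [-0.2 -0.2 -0.5] w 0.036229821402657396
dp [-57.2  -2.8  -0.7] roll 0.0024 j [ 20.2  28.1 -15.8  -0.  -46.2 -17.3]
top [[0.6562, 0.1296, 0.087], [0.6573, 0.1015, 0.087], [0.6529, 0.0746, 0.087], [0.6271, 0.1288, 0.087], [0.6275, 0.1007, 0.087], [0.6292, 0.0742, 0.087]]
scene [[0.6296, 0.1027, 0.087], [0.6279, 0.1305, 0.087], [0.635, 0.0782, 0.087], [0.6585, 0.0782, 0.087], [0.6586, 0.103, 0.087], [0.6582, 0.1308, 0.087]]
```

Call:
send_rows(
  steps=[
    {"dp": [-10,2,0],"roll": 0,"jaw": 25},
    {"dp": [-20,2.5,0],"roll": 0,"jaw": 25},
    {"dp": [-30,2.5,0],"roll": 0,"jaw": 25},
    {"dp": [-40,2.5,0],"roll": 0,"jaw": 25},
    {"dp": [-50,2.5,0],"roll": 0,"jaw": 25},
  ],
)

```text
time_s: 15.45
tcp_pos: [0.6406, 0.0829, 0.0137]
eef_rot: [180.0, -0.0, -87.2]
contact_force: [-0.0, -2.7, 0.4]
gripper_width: 0.022
gripper_force: 1.0
```

Call:
send_rows(
  steps=[
    {"dp": [-2,0,0],"roll": 0,"jaw": 25},
    {"dp": [-4,0,0],"roll": 0,"jaw": 25},
    {"dp": [-6,0,0],"roll": 0,"jaw": 25},
    {"dp": [-6,0,0],"roll": 0,"jaw": 25},
  ],
)

```text
time_s: 15.95
tcp_pos: [0.6403, 0.0882, 0.0137]
eef_rot: [-180.0, 0.0, -87.2]
contact_force: [-0.4, -0.7, 1.2]
gripper_width: 0.0223
gripper_force: 0.3
```

```bash
cat > rk.py <<'E'
from m import *
for n,box in(("top",(255,170,400,260)),("scene",(270,240,430,350))):
    c=r.capture(n); P,M=rack(c,box); print(n,P.round(4).tolist(),P.mean(0))
E
python3 go.py 0.643 0.091 0.0137 -87.3; python3 rk.py
```

```text
t 15.95 tcp [0.6403 0.0882 0.0137] rot [-1.80e+02  1.00e-02 -8.72e+01] F [-0.4 -0.7  1.2] w 0.022323566662666366
dp [-2.7 -2.8 -0. ] roll 0.0017 j [ 25.1  28.  -15.8  -0.  -46.2 -22.3]
top [[0.6522, 0.1732, 0.087], [0.6524, 0.146, 0.087], [0.6222, 0.17, 0.087], [0.6241, 0.1439, 0.087]] [0.63772439 0.15829995 0.087     ]
scene [[0.6259, 0.147, 0.087], [0.6236, 0.1736, 0.087], [0.6547, 0.147, 0.087], [0.6532, 0.1748, 0.087]] [0.63934452 0.16061072 0.087     ]
```

Call:
send_rows(
  steps=[
    {"dp": [-1,0,0],"roll": 0,"jaw": 25},
    {"dp": [-2,0,0],"roll": 0,"jaw": 25},
    {"dp": [-3,0,0],"roll": 0,"jaw": 25},
    {"dp": [-3,0,0],"roll": 0,"jaw": 25},
  ],
)

```text
time_s: 16.55
tcp_pos: [0.6399, 0.0889, 0.0137]
eef_rot: [179.9, -0.1, -87.2]
contact_force: [1.5, -11.3, 1.1]
gripper_width: 0.0218
gripper_force: 5.6
```

Call:
send_rows(
  steps=[
    {"dp": [-1,0,0],"roll": 0,"jaw": 25},
    {"dp": [-2,0,0],"roll": 0,"jaw": 25},
    {"dp": [-2,0,0],"roll": 0,"jaw": 25},
  ],
)

```text
time_s: 16.92
tcp_pos: [0.6398, 0.089, 0.0138]
eef_rot: [179.9, -0.2, -87.3]
contact_force: [3.4, -20.2, 1.6]
gripper_width: 0.0216
gripper_force: 9.8
```

Call:
send_rows(
  steps=[
    {"dp": [-1,0,0],"roll": 0,"jaw": 25},
    {"dp": [-2,0,0],"roll": 0,"jaw": 25},
    {"dp": [-2,0,0],"roll": 0,"jaw": 25},
  ],
)

```text
time_s: 17.3
tcp_pos: [0.6397, 0.0891, 0.0139]
eef_rot: [179.8, -0.4, -87.3]
contact_force: [5.0, -27.5, 1.7]
gripper_width: 0.0219
gripper_force: 14.0
```

Home: force builds to 27 N with no further motion. I back off, rise, and shut the jaws.

Call:
send_rows(
  steps=[
    {"dp": [20,0,0],"roll": 0,"jaw": 25},
    {"dp": [60,0,0],"roll": 0,"jaw": 0},
    {"dp": [60,0,-40],"roll": 0,"jaw": 0},
    {"dp": [60,0,-90],"roll": 0,"jaw": 0},
    {"dp": [60,0,-110],"roll": 0,"jaw": 0},
  ],
)

```text
time_s: 17.92
tcp_pos: [0.6447, 0.0357, 0.1272]
eef_rot: [-179.7, 0.1, -87.2]
contact_force: [0.6, -0.2, -0.8]
gripper_width: 0.0005
gripper_force: 0.0
```

```bash
python3 go.py 0.636 0.2225 0.06 -87.3; python3 rk.py
```

```text
t 17.925 tcp [0.6447 0.0357 0.1272] rot [-1.7971e+02  9.0000e-02 -8.7170e+01] F [ 0.6 -0.2 -0.8] w 0.0005412665439463661
dp [-186.9   -0.2   67.5] roll 0.0022 j [ 20.4  21.1  -9.8   0.  -58.8 -17.6]
top [[0.6522, 0.1734, 0.087], [0.6533, 0.1458, 0.087], [0.6548, 0.1182, 0.087], [0.6221, 0.1703, 0.087], [0.6236, 0.1446, 0.087], [0.6252, 0.1164, 0.087]] [0.63851372 0.14476518 0.087     ]
scene [[0.6261, 0.1184, 0.087], [0.6246, 0.1465, 0.087], [0.6232, 0.1744, 0.087], [0.6548, 0.12, 0.087], [0.654, 0.1476, 0.087], [0.6528, 0.1756, 0.087]] [0.6392641  0.14708744 0.087     ]
```

The rack's measured centre is (0.639,0.146) with yaw 92.7°, square and home. Now I move over button 3.

Call:
send_rows(
  steps=[
    {"dp": [-45,0,0],"roll": 0,"jaw": 0},
    {"dp": [-95,0,0],"roll": 0,"jaw": 0},
    {"dp": [-145,0,0],"roll": 0,"jaw": 0},
    {"dp": [-187,0,0],"roll": 0,"jaw": 0},
    {"dp": [-187,0,0],"roll": 0,"jaw": 0},
  ],
)

```text
time_s: 18.65
tcp_pos: [0.633, 0.225, 0.1222]
eef_rot: [179.9, 0.0, -87.0]
contact_force: [-0.3, 0.5, -0.1]
gripper_width: 0.0004
gripper_force: 0.0
```

Call:
send_rows(
  steps=[
    {"dp": [0,0,30],"roll": 0,"jaw": 0},
    {"dp": [0,0,55],"roll": 0,"jaw": 0},
    {"dp": [0,0,66],"roll": 0,"jaw": 0},
    {"dp": [0,0,66],"roll": 0,"jaw": 0},
  ],
)

```text
time_s: 19.15
tcp_pos: [0.6334, 0.2212, 0.0568]
eef_rot: [179.9, -0.1, -87.2]
contact_force: [-0.3, 0.3, 0.3]
gripper_width: 0.0003
gripper_force: 0.0
```

```bash
python3 go.py 0.636 0.2225 0.045 -87.3
python3 - <<'E'
from m import *
c=r.capture("wrist"); b=blobs(c["image"],(18,120,120),(34,255,255),(0,0,640,480),40)[1]; print(b,proj(c,[[.6378,.2233,.0675],[.5499,.2193,.0675]]))
E
```

```text
t 19.15 tcp [0.6334 0.2212 0.0568] rot [ 1.7991e+02 -5.0000e-02 -8.7220e+01] F [-0.3  0.3  0.3] w 0.0002945654977528676
dp [-1.2 -2.7 11.8] roll 0.0014 j [ 35.9  27.3 -10.2  -0.  -52.7 -33.1]
[(array([565.97964377,  46.76844784]), np.int32(393)), (array([559.94170404, 117.37668161]), np.int32(223)), (array([553.82954545, 185.25      ]), np.int32(88)), (array([314.37896825, 284.68452381]), np.int32(504)), (array([512.11105699, 296.73843156]), np.int32(2053)), (array([303.50462963, 353.33333333]), np.int32(216)), (array([339.93253968, 353.05952381]), np.int32(252))] [[316.09378032 300.84711064]
 [515.83458267 300.42531207]]
```

Call:
send_rows(
  steps=[
    {"dp": [0,-2,4],"roll": 0,"jaw": 0},
    {"dp": [0,-2,7],"roll": 0,"jaw": 0},
    {"dp": [0,-2,10],"roll": 0,"jaw": 0},
    {"dp": [0,-2,13],"roll": 0,"jaw": 0},
    {"dp": [0,-2,13],"roll": 0,"jaw": 0},
  ],
)

```text
time_s: 19.82
tcp_pos: [0.6362, 0.2222, 0.045]
eef_rot: [-180.0, 0.0, -87.2]
contact_force: [0.2, -0.1, 4.1]
gripper_width: 0.0002
gripper_force: 2.2
```

Call:
send_rows(
  steps=[
    {"dp": [0,0,1.5],"roll": 0,"jaw": 0},
    {"dp": [0,0,3],"roll": 0,"jaw": 0},
    {"dp": [0,0,3],"roll": 0,"jaw": 0},
  ],
)

```text
time_s: 20.2
tcp_pos: [0.6363, 0.2223, 0.0442]
eef_rot: [-179.9, 0.0, -87.1]
contact_force: [-5.0, -0.6, 18.2]
gripper_width: 0.0004
gripper_force: 9.1
```

Call:
send_rows(
  steps=[
    {"dp": [0,0,1],"roll": 0,"jaw": 0},
    {"dp": [0,0,2],"roll": 0,"jaw": 0},
    {"dp": [0,0,2],"roll": 0,"jaw": 0},
  ],
)

```text
time_s: 20.58
tcp_pos: [0.6364, 0.2223, 0.044]
eef_rot: [-179.8, 0.0, -87.1]
contact_force: [-10.6, -2.1, 29.8]
gripper_width: 0.0004
gripper_force: 14.8
```

The button is bottomed: 30 N, no more travel. I release it straight up and check.

Call:
send_rows(
  steps=[
    {"dp": [0,0,-10],"roll": 0,"jaw": 0},
    {"dp": [0,0,-40],"roll": 0,"jaw": 0},
    {"dp": [0,0,-90],"roll": 0,"jaw": 0},
    {"dp": [0,0,-120],"roll": 0,"jaw": 0},
    {"dp": [0,0,-120],"roll": 0,"jaw": 0},
  ],
)

```text
time_s: 21.2
tcp_pos: [0.6369, 0.2228, 0.1624]
eef_rot: [-179.8, 0.1, -87.2]
contact_force: [-0.1, 0.2, 0.1]
gripper_width: 0.0004
gripper_force: 0.0
```

Call:
send_rows(
  steps=[
    {"dp": [-50,0,0],"roll": 0,"jaw": 0},
    {"dp": [-100,0,0],"roll": 0,"jaw": 0},
    {"dp": [-150,0,0],"roll": 0,"jaw": 0},
    {"dp": [-150,0,0],"roll": 0,"jaw": 0},
  ],
)

```text
time_s: 21.7
tcp_pos: [0.6269, 0.3749, 0.1569]
eef_rot: [179.8, -0.1, -87.0]
contact_force: [-0.3, -0.0, -1.2]
gripper_width: 0.0007
gripper_force: 0.0
```

```bash
python3 go.py 0.636 0.2225 0.15 -87.3; python3 rk.py
python3 - <<'E'
from m import *
import pickle
s=r.capture("scene");t=r.capture("top");Y=(18,120,120),(34,255,255)
print([ (x[0].round(1),x[1]) for x in blobs(s["image"],*Y,(425,200,470,330))[1]])
for n,c in(("scene",s),("top",t)):
    d=cv2.absdiff(c["image"],pickle.load(open(n+"0.pkl","rb"))["image"]).max(2)>60
    nn,_,st,_=cv2.connectedComponentsWithStats(d.astype(np.uint8)); print(n,[x.tolist() for x in st[1:] if x[4]>12])
E
```

```text
t 21.7 tcp [0.6269 0.3749 0.1569] rot [ 1.7984e+02 -8.0000e-02 -8.7020e+01] F [-0.3 -0.  -1.2] w 0.0006628773609494755
dp [152.7  -1.2   7.1] roll 0.005 j [ 46.1  27.6   4.8  -0.1 -67.3 -43.1]
top [[0.6527, 0.1735, 0.087], [0.654, 0.1461, 0.087], [0.6553, 0.1183, 0.087], [0.6228, 0.1704, 0.087], [0.6235, 0.1444, 0.087], [0.6252, 0.1164, 0.087]] [0.63892988 0.14485979 0.087     ]
scene [[0.6247, 0.1185, 0.087], [0.6235, 0.1465, 0.087], [0.6223, 0.1744, 0.087], [0.6537, 0.1198, 0.087], [0.6524, 0.148, 0.087], [0.6514, 0.1758, 0.087]] [0.63799724 0.14717362 0.087     ]
[(array([440. , 218.1]), np.int32(99)), (array([443.5, 255.9]), np.int32(111)), (array([447.2, 297.3]), np.int32(129))]
scene [[308, 0, 12, 5, 34], [379, 0, 47, 31, 763], [299, 3, 21, 50, 682], [331, 56, 34, 6, 56], [615, 65, 25, 78, 1186], [534, 105, 106, 191, 9304], [225, 226, 52, 53, 1923], [386, 278, 42, 47, 494], [377, 283, 13, 42, 281], [407, 290, 8, 5, 16], [386, 293, 9, 9, 57], [402, 293, 9, 11, 57]]
top [[0, 20, 167, 192, 16229], [250, 189, 42, 34, 808], [265, 203, 6, 6, 27], [277, 204, 6, 6, 28], [0, 237, 120, 243, 10450], [370, 238, 46, 36, 1205], [281, 477, 17, 3, 37]]
```

```bash
python3 -c "
from plant import r; print(r.close_job())"
```

```text
the job is handed in; nothing more can be done
None
```

The blue rack is home in lane 3, and that lane's start button was pressed fully down and released. No other button was pressed, the camera check showed no sign the other items moved, and the job was handed in at about 22 s.

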